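# Set a frame pin with the spring-driven press

## Task

Drive the brass pin in the little mosaic frame flush with the spring press: draw the black knob up until the punch's sear catches, without straining it against the end of its stroke, and let go so that the punch stays cocked; then slide the cradle fully home under the punch by its red post, and trip the orange trigger so that the punch's blow sets the pin. Never let the punch fly before the cradle is home, do not push the pin in by hand (neither touching it nor through the knob), and leave the other things on the bench where they are.

Things in the scene. Friction and masses are not known exactly. Their poses are not given: they have to be found in the camera images.
- machine: Pin-setting press, fixed to the table: cream base plate 165 x 330 x 16 mm, a column 68 mm to the -x side of the vertical sprung punch, and two guide arms. Origin on the table straight below the punch's axis; z up; +y along the slide to where the cradle is drawn out; the trigger sticks out to -y. The spring can (32 mm across) on the upper arm reaches 245 mm above the table.
- knob_center (a point): Centre of the black cylindrical draw knob with a yellow band on top of the punch's rod: 29 mm across, 30 mm high, upright, about 277 mm above the table when the punch is down. It is pulled straight up. The rod below it is 13 mm thick; the knob's underside is 17 mm above the spring can when the punch is down.
- striker (a joint): Height of the punch above its lowest (m): 0 down, grows as it is drawn up. Pulling it takes about 7 N at first and 0.14 N more per mm. Somewhere from 20 to 52 mm up (unknown, it depends on where the collar is clamped on the rod) a sprung sear snaps in below that collar; passing it adds up to 6 N over the last 12 mm, gone once it has snapped in. Let down after that, the punch rests raised on the sear.
- buffer (a joint): Compression (m) of the rubber overdraw buffer, which the punch meets 2 mm above the point where the sear has caught: 4 N per mm on top of the spring's pull. The press is strained when it is squeezed by more than 3 mm (12 N).
- cradle (a joint): Slide position of the aluminium cradle (m) that carries the frame: 0.060 is fully home against its stop, with the pin right under the punch; it starts 45 to 80 mm short of that. It moves along the machine's -y axis to go home, with about 3 N of friction. While the punch is down it blocks the proud pin, and the cradle stops some 9 mm short of home.
- cradle_post (a point): On the axis of the red upright post by which the cradle is moved: 18 mm across, from 30 to 85 mm above the table; this point is 65 mm above the table. The nearest wood of the frame is 30 mm away from its side; the top of the cradle around it is 30 mm above the table.
- trigger_pad (a point): Centre of the upper face of the orange trigger pad, 24 x 28 mm at the end of a steel lever; pressed down it pulls the sear out. It is 135 mm to the machine's -y side of the punch's axis, 158 to 166 mm above the table. With the punch cocked it takes about 2 to 3 N; the punch fires after 14 to 24 mm of travel and the pad can go down about 33 mm in all; it springs back.
- sear (a joint): Angle of the trigger lever (rad): 0 at rest, grows as the pad is pressed, 0.28 at its stop.
- pin_top (a point): Centre of the top of the brass pin (8 mm head) in the wooden rail of the small mosaic frame (90 x 110 x 20 mm, its upper face 50 mm above the table). At the start the pin stands 6 mm proud.
- pin (a joint): How far the pin has been driven (m): 0 standing 6 mm proud, 0.006 flush, about 0.0065 when the punch has set it. It takes some 16 N to move.
- tessera_tin: Bystander: round brass tin of mosaic chips, 96 mm across, 28 mm high. Origin at the centre of its underside. Leave it alone.
- pin_tin: Bystander: small round steel tin of spare pins, 54 mm across, 20 mm high, close to the press on its +x side. Origin at the centre of its underside. Leave it alone.
- pink_rods: Bystander: bundle of five pink stone rods, 125 x 57 x 11 mm. Origin at the centre of its underside. Leave it alone.
- white_rods: Bystander: bundle of four white stone rods, 125 x 46 x 11 mm. Origin at the centre of its underside. Leave it alone.
- red_rods: Bystander: bundle of four red stone rods, 125 x 46 x 11 mm. Origin at the centre of its underside. Leave it alone.
- nippers: Bystander: red-handled tile nippers, 160 mm long, lying flat. Origin at the centre of its underside. Leave it alone.
- glue: Bystander: white glue bottle with orange cap, 52 mm across, 120 mm high. Origin at the centre of its underside. Leave it alone.
- brush: Bystander: brush lying on the table. Origin at the centre of its underside. Leave it alone.

How it is judged:
On the way, in this order (a step that is already met when the one before it is completed fails the run):
1. the punch is drawn up and held by its sear, with the gripper off the knob and the cradle still out (value of joint striker above 0.015 m and contact force between the fingers and striker_c2 below 0.2 N and value of joint cradle below 0.04 m), for 0.3 s.
2. the cradle is fully home while the punch is still cocked (value of joint cradle above 0.058 m and value of joint striker above 0.015 m), for 0.2 s.
3. the punch has come down and set the pin (value of joint pin above 0.005 m and value of joint striker below 0.004 m), for 0.1 s.
At the end, for the whole second after the job is handed in: The pin is flush (driven at least 5 of its 6 mm), the punch is down (within 4 mm), the cradle is home within 3 mm and the trigger has sprung back (all of step 3 and value of joint cradle above 0.057 m and value of joint sear below 0.05 rad); the robot touches nothing.
It fails at once if the punch is strained against the end of its stroke (buffer squeezed by more than 3 mm) (value of joint buffer above 0.003 m).
It fails at once if the punch flies down while the cradle is not home (velocity of joint striker below -0.4 m/s and value of joint striker below 0.012 m and value of joint cradle below 0.057 m).
It fails at once if the pin is pushed in through the knob by hand (velocity of joint pin above 0.002 m/s and value of joint pin above 0.001 m and contact force between the fingers and striker_c2 above 1 N).
It fails at once if the pin is pushed with the gripper (contact force between any of the fingers, the arm and pin_c0 above 1 N).
It fails at once if a bystander is moved by more than 25 mm (distance of any of tessera_tin, pin_tin, pink_rods, white_rods, red_rods, nippers, glue, brush from where it was at the start of the episode above 0.025 m).
It also fails if it takes over 72 s, if anything falls off the work surface, if the arm or the gripper's body presses on something with over 40 N, if the wrist force passes 120 N, or if a joint passes its speed limit or range.

## Robot

A 7-joint arm with a two-finger parallel gripper is mounted at the origin on the work surface. World frame = base frame: x ahead of the robot, y to its left, z up, the work surface at z = 0. Lengths are in m, angles in rad, forces in N, time in s.
With the tool pointing down it reaches from about 0.35 to 0.9 m from the base axis. Payload 8.1 kg.
Tool frame: the origin (TCP) lies between the finger pads; the fingertips stand 25 mm ahead of it and the grasp point (between the pads) lies 6 mm ahead of it; z points along the fingers, y is the direction in which the jaws open and shut (so a half turn about z gives the same grasp; the last joint's range is limited). The gripper opens to 92 mm and grips with 3 to 60 N. Pads are 19 mm wide; open, the fingers measure 130 mm over their backs; the gripper's body (75 mm by 190 mm) begins 47 mm behind the grasp point.
Start: joints at [1.198, 0.434, 0.025, 1.573, -0.012, 1.134, -0.075], TCP at [0.167, -0.602, 0.223] pointing down, gripper open.
Joint ranges: [-2.62, 2.62], [-0.44, 2.09], [-1.27, 1.32], [0.08, 2.57], [-1.32, 4.46], [0.12, 2], [-2.74, 2.74]. Speed limits (rad/s): [2.22, 2.22, 3.01, 3.01, 3.14, 3.14, 3.14].

## Interface

Orientations are given as a rotation vector (axis times angle).
In Python, from cell import * gives the robot as it stands.
- The arm moves only by the shell command python3 -m jog 'ROWS' [FORCE]. ROWS is JSON, one flat list of numbers, 5 for each row, row after row: the finger opening in mm, from 0 to 91.8, then the shift along the tool's x, y, z in units of 40 mm (1.0 is 40 mm), then the turn about the tool's z in units of 6 degrees (1.0 is 6 degrees). A call has 1 to 20 rows; each row shifts and turns the pose as measured when the row begins, along the tool's axes as they then stand; what a row does not reach is not made up. A row lasts 1/12 s, in which the tool goes at most 41.7 mm and 7.16 degrees, less where a joint would pass 70% of its speed; a pose out of reach is approached as far as the arm can. A call is refused whole if a number of a shift passes 1 or a number of a turn 1, either way. A call with a gripper value outside its range is refused whole. The fingers move at their own pace and stop on an object; FORCE is the grip in N (left out, the last holds). Time passes only in rows, so rows that do not move let the fingers close. It gives the time, the measured TCP pose, the force and the opening at its end, in the units of the state.
- observe(): the state, without advancing time (a new reading comes with each control period).
- get_image(name): name is "scene" or "side" or "wrist"; returns the picture (480x640x3 uint8, red, green, blue); there is no depth.
- camera_params(name): a dict with "intrinsics" (3x3 intrinsics, pixels), "xyz" and "orientation" of the camera in the world. Camera axes: x right, y down, z forward; pixel columns grow to the right and rows downward; lengths in m; the calibration is good to about 2 mm. The wrist camera is an equidistant fisheye: a pixel r from the principal point sees the ray r / f radians off the axis. A picture is of the moment at which its call begins: read the wrist's pose just before it. camera_params takes no time and is no camera call; for the wrist camera it gives the pose at the moment of the call.
- sign_off(): hands the job in, once; it reports no verdict.
The state is a dict: "clock": time; "joints": joint angles; "dq": joint speeds; "joint_efforts": joint torques, N m; "position": TCP position; "ee_rot": TCP orientation; "force": force on the tool from outside, world axes, zero at the start; "ft_torque": the same for the moment, N m; "width": opening from 0.0 (shut) to 1.0 (fully open).
Only numpy, scipy, OpenCV 4.12 (cv2) and the standard library are available. Lean on these libraries where they do the work, as an engineer would, in place of code of your own. Each camera call takes 0.05 s, during which the arm holds its last target. There are 200 camera calls.

## Working session

There is one attempt and no reset: what is moved stays moved. The work goes in short steps, Python scripts to look and compute and a shell command to move; the robot and the scene stay as the last step left them, time stands still between calls to the robot, and variables do not carry over. Pictures are saved under pics/ and viewed, about 8 in all and at most 12, crops included, and the job is handed in when it is done.

```bash
mkdir -p pics; ls
python3 - <<'E'
from cell import *
import cv2
print(observe())
for n in ("scene","side"):
    im=get_image(n); cv2.imwrite(f"pics/{n}0.png",im[:,:,::-1]); print(n,camera_params(n))
E
```

```text
pics
{'clock': 0.0, 'joints': array([ 1.19842399,  0.43522621,  0.02497442,  1.57409261, -0.01160047,
        1.13398508, -0.07509085]), 'dq': array([ 6.35585735e-04,  5.72719519e-04, -1.91944724e-03,  5.39494766e-04,
       -1.63304114e-04, -6.39992543e-05, -1.28166696e-03]), 'joint_efforts': array([-5.96231512e-04, -6.67858315e+01,  9.84380096e-01, -3.14467621e+01,
       -6.06932002e-02,  4.26173990e-02,  1.99020542e-04]), 'position': array([ 0.16637757, -0.60191712,  0.22214472]), 'ee_rot': array([-3.11155700e+00, -4.22171653e-01,  5.51103574e-04]), 'force': array([-0.33474808,  0.13070032,  1.21518387]), 'ft_torque': array([-0.00875132,  0.00644277,  0.09460513]), 'width': 1.0003292323485544}
scene {'intrinsics': array([[459.9353312 ,   0.        , 317.27188578],
       [  0.        , 459.9353312 , 238.74748437],
       [  0.        ,   0.        ,   1.        ]]), 'xyz': array([1.1950033 , 0.39171173, 1.32347778]), 'orientation': array([-1.31910365, -2.44430174,  0.75522454])}
side {'intrinsics': array([[451.94102527,   0.        , 321.91775369],
       [  0.        , 451.94102527, 238.37781554],
       [  0.        ,   0.        ,   1.        ]]), 'xyz': array([0.16200999, 0.71610914, 0.94794246]), 'orientation': array([-0.61832896,  2.61977913, -1.16625422])}
```

View pics/scene0.png

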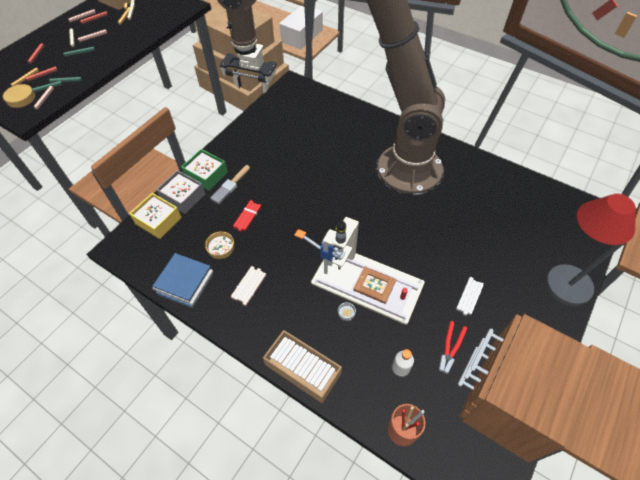

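View pics/side0.png

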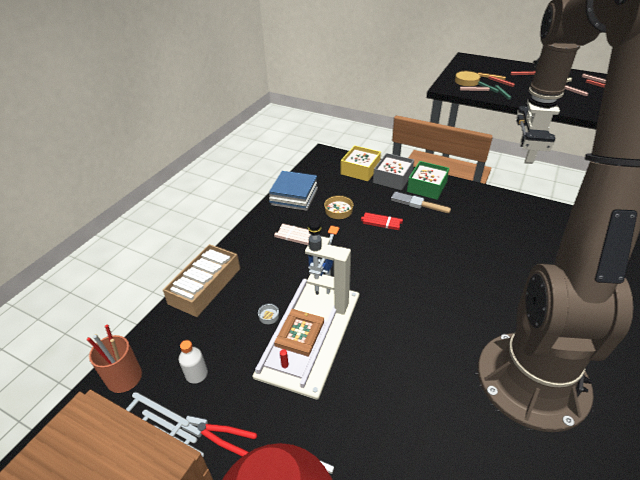

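The scene view shows the knob near (340,228), the trigger pad at (300,234) and the red post at (404,293). The side view shows the knob near (315,240), the trigger at (333,230) and the post at (284,358). Next I'll triangulate these points and look at an enlarged crop.

```bash
cat > h.py <<'E'
import numpy as np, cv2
from scipy.spatial.transform import Rotation as R
from cell import *
def ray(P,u,v):
    K=P["intrinsics"]; d=np.array([(u-K[0,2])/K[0,0],(v-K[1,2])/K[1,1],1.])
    return P["xyz"],R.from_rotvec(P["orientation"]).apply(d/np.linalg.norm(d))
def plane(P,u,v,z):
    o,d=ray(P,u,v); return o+d*(z-o[2])/d[2]
def tri(a,b):
    (o1,d1),(o2,d2)=a,b
    A=np.c_[d1,-d2]; t=np.linalg.lstsq(A,o2-o1,rcond=None)[0]
    p,q=o1+t[0]*d1,o2+t[1]*d2
    return (p+q)/2,np.linalg.norm(p-q)
def blobs(im,lo,hi,box,amin=8):
    h=cv2.cvtColor(im,cv2.COLOR_RGB2HSV); m=cv2.inRange(h,lo,hi)
    if lo[0]==0 and hi[0]<=10 : m|=cv2.inRange(h,(170,lo[1],lo[2]),(180,255,255))
    k=np.zeros_like(m); x0,y0,x1,y1=box; k[y0:y1,x0:x1]=m[y0:y1,x0:x1]
    n,l,s,c=cv2.connectedComponentsWithStats(k)
    return [(c[i].round(1).tolist(),s[i].tolist()) for i in range(1,n) if s[i,4]>=amin]
E
python3 - <<'E'
from h import *
S=cv2.imread("pics/scene0.png")[:,:,::-1].copy();D=cv2.imread("pics/side0.png")[:,:,::-1].copy()
for n,im,bx in(("scene",S,(285,210,430,330)),("side",D,(240,215,370,400))):
    print(n,"red",blobs(im,(0,150,80),(6,255,255),bx)); print("orange",blobs(im,(7,170,170),(18,255,255),bx,5)); print("yellow",blobs(im,(19,120,90),(32,255,255),bx,3))
a=cv2.resize(S[205:325,285:435],None,fx=5,fy=5,interpolation=cv2.INTER_CUBIC)
b=cv2.resize(D[215:400,240:370],None,fx=3.2,fy=3.2,interpolation=cv2.INTER_CUBIC)
cv2.imwrite("pics/a.png",a[:,:,::-1]);cv2.imwrite("pics/b.png",b[:,:,::-1])
E
```

```text
scene red [([403.4, 293.1], [401, 289, 6, 10, 32])]
orange []
yellow [([341.0, 231.0], [340, 231, 3, 1, 3])]
side red [([365.5, 219.2], [361, 215, 9, 10, 75]), ([283.8, 358.0], [280, 349, 8, 19, 111])]
orange [([329.1, 229.5], [328, 226, 3, 7, 10]), ([337.1, 230.0], [336, 227, 3, 7, 7])]
yellow [([338.8, 216.2], [328, 215, 21, 4, 58]), ([314.2, 230.0], [308, 228, 14, 5, 22]), ([306.0, 314.0], [305, 313, 3, 3, 5]), ([265.0, 316.0], [264, 315, 3, 3, 3]), ([271.0, 315.0], [270, 314, 3, 3, 3]), ([302.7, 324.1], [301, 323, 4, 4, 7])]
```

View pics/a.png

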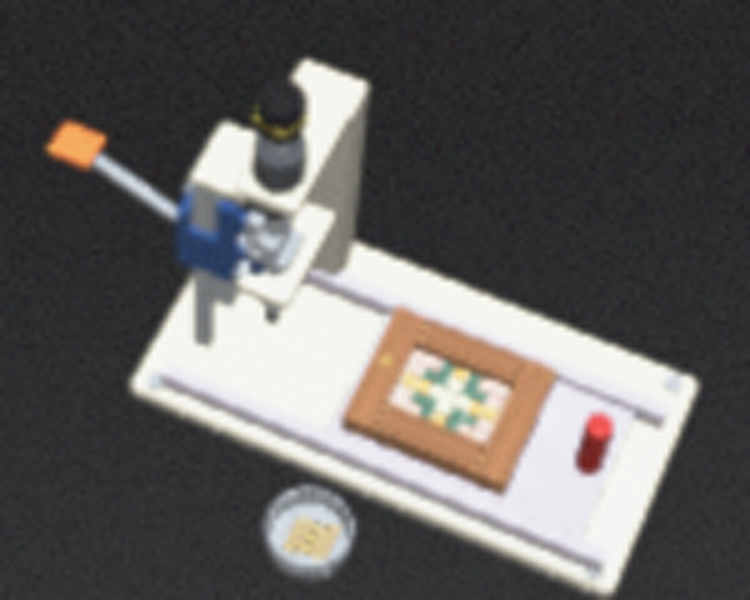

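View pics/b.png

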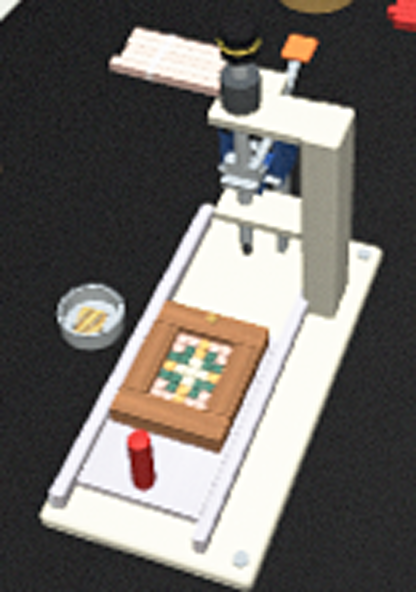

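The crops show the whole press. The knob with its yellow band is at (280,115) in crop A and (239,47) in crop B. The trigger pad is at (76,144) and (300,47), the post top at (599,424) and (140,437), and the pin at (388,358) and (210,317). The base plate corners are also visible.

Run:
```python
from h import *
A=camera_params("scene");B=camera_params("side")
fa=lambda x,y:(285+(x+.5)/5-.5,205+(y+.5)/5-.5); fb=lambda x,y:(240+(x+.5)/3.2-.5,215+(y+.5)/3.2-.5)
pts=dict(knob=((280,112),(239,45)),trig=((76,144),(300,47)),posttop=((599,424),(140,437)),postbot=((590,468),(146,485)),pin=((388,358),(210,317)),tip=((271,315),(247,250)))
for k,(a,b) in pts.items():
    p,e=tri(ray(A,*fa(*a)),ray(B,*fb(*b))); print(k,p.round(4),round(e,4))
print("plateA",[plane(A,*fa(*c),.016)[:2].round(4) for c in((697,383),(608,593),(133,388))])
print("plateB",[plane(B,*fb(*c),.016)[:2].round(4) for c in((380,250),(42,518),(250,584))])
print("postA",plane(A,*fa(599,420),.085), "trigA",plane(A,*fa(76,144),.162),"pinA",plane(A,*fa(388,358),.056))
print("postB",plane(B,*fb(140,436),.085), "trigB",plane(B,*fb(300,47),.162),"pinB",plane(B,*fb(210,317),.056))
print("knob",plane(A,*fa(280,112),.277),plane(B,*fb(239,45),.277), "tintop",plane(A,*fa(310,520),.02))
```

```text
knob [0.5484 0.0225 0.2717] 0.0035
trig [ 0.5662 -0.1114  0.1584] 0.0004
posttop [0.5218 0.2375 0.0827] 0.0002
postbot [0.5209 0.2396 0.0253] 0.001
pin [0.5394 0.1032 0.0572] 0.002
tip [0.5489 0.0228 0.0491] 0.0021
plateA [array([0.4251, 0.2682]), array([0.5853, 0.2874]), array([ 0.6259, -0.0334])]
plateB [array([ 0.4616, -0.0513]), array([0.5781, 0.2913]), array([0.4196, 0.2699])]
postA [0.52070639 0.23663219 0.085     ] trigA [ 0.56796408 -0.11004491  0.162     ] pinA [0.53813245 0.10195072 0.056     ]
postB [0.52129045 0.23797289 0.085     ] trigB [ 0.56433383 -0.10737328  0.162     ] pinB [0.54009995 0.10345867 0.056     ]
knob [0.55038812 0.0227401  0.277     ] [0.54564506 0.0300992  0.277     ] tintop [0.64457329 0.11140542 0.02      ]
```

The geometry agrees between the views. The punch axis is near (0.5485, 0.023), the machine yaw is +7.3°, and the cradle is about 80 mm short of home. I'll go above the knob first.

```bash
python3 -m jog '[91.8,0.2,-0.2,-0.9,0, 91.8,0.4,-0.4,-0.8,0, 91.8,0.5,-0.5,-0.6,0, 91.8,0.65,-0.6,-0.3,0, 91.8,0.7,-0.65,-0.2,0, 91.8,0.7,-0.65,-0.2,0, 91.8,0.7,-0.65,-0.1,0, 91.8,0.7,-0.65,0,0, 91.8,0.7,-0.65,0,0, 91.8,0.7,-0.65,0,0, 91.8,0.7,-0.65,0,0, 91.8,0.7,-0.65,0,0, 91.8,0.7,-0.65,0,0, 91.8,0.7,-0.65,0,0, 91.8,0.7,-0.65,0,0, 91.8,0.7,-0.65,0,0, 91.8,0.7,-0.65,0,0, 70,0.7,-0.65,0,0]'
cat >> h.py <<'E'
def togo(p,yaw=None):
    "remaining shift to world TCP p in tool axes, units of 40 mm; turn units to tool-x yaw (deg)"
    s=observe(); r=R.from_rotvec(s["ee_rot"]); M=r.as_matrix(); cy=np.degrees(np.arctan2(M[1,0],M[0,0]))
    print("t",round(s["clock"],2),"pos",s["position"].round(4),"yaw",cy.round(1),"tilt",M[2].round(3),"j",s["joints"].round(2),"F",s["force"].round(1),"w",round(s["width"]*91.8,1))
    print("rows xyz",(r.inv().apply(np.array(p)-s["position"])/.04).round(2), "" if yaw is None else f"turn {-(yaw-cy)/6:.2f}")
E
python3 -c "
from h import *
togo((.5485,.023,.36),7.3)"
```

```text
clock: 1.6
position: [0.5038, -0.0453, 0.3476]
ee_rot: [-3.111, -0.392, 0.011]
force: [0.8, -0.4, -0.6]
width: 0.963
t 1.6 pos [ 0.5038 -0.0453  0.3476] yaw 14.4 tilt [-0.006 -0.007 -1.   ] j [ 0.35  0.2  -0.44  1.62  0.08  1.35 -1.42] F [ 0.8 -0.4 -0.6] w 88.4
rows xyz [ 1.51 -1.38 -0.31] turn 1.18
```

```bash
python3 -m jog '[70,0.5,-0.46,-0.2,0.4, 70,0.5,-0.46,-0.2,0.4, 70,0.4,-0.37,-0.1,0.3, 70,0,0,0,0]'
python3 - <<'E'
from h import *
togo((.5485,.023,.36),7.3)
P=camera_params("wrist"); im=get_image("wrist"); cv2.imwrite("pics/w1.png",im[:,:,::-1]); print(P)
for n in ("scene","side"): cv2.imwrite(f"pics/{n}1.png",get_image(n)[:,:,::-1])
E
```

```text
clock: 1.93
position: [0.5502, 0.0297, 0.366]
ee_rot: [-3.123, -0.221, 0.017]
force: [-0.3, 0.3, 0.3]
width: 0.768
t 1.93 pos [0.5502 0.0297 0.366 ] yaw 8.1 tilt [-0.01  -0.011 -1.   ] j [ 0.2   0.28 -0.46  1.48  0.11  1.42 -1.69] F [-0.3  0.3  0.3] w 70.5
rows xyz [-0.07  0.16  0.15] turn 0.13
{'intrinsics': array([[371.64829954,   0.        , 315.85838375],
       [  0.        , 371.64829954, 233.43935166],
       [  0.        ,   0.        ,   1.        ]]), 'xyz': array([0.61667577, 0.03726764, 0.52649231]), 'orientation': array([ 2.22475587, -1.92758225, -0.26246251])}
```

View pics/w1.png

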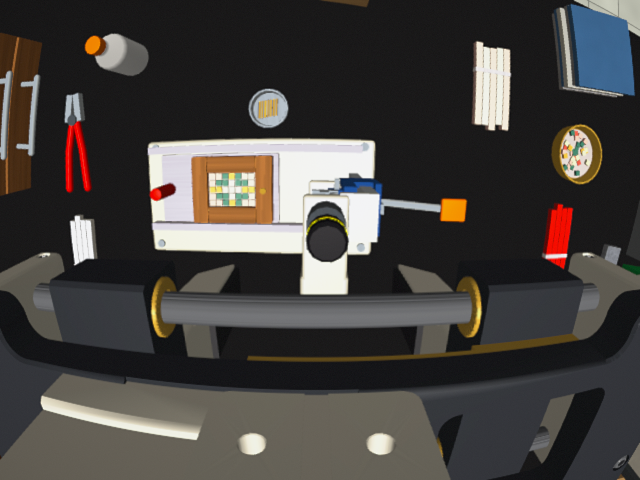

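The wrist view shows the knob top at about (327,242), the trigger pad at (453,210), the post top at (156,194), and the pin at (263,191). I'll use these to refine the points.

```bash
cat >> h.py <<'E'
def wplane(P,u,v,z):
    K=P["intrinsics"]; x,y=u-K[0,2],v-K[1,2]; r=np.hypot(x,y); t=r/K[0,0]
    d=R.from_rotvec(P["orientation"]).apply([x/r*np.sin(t),y/r*np.sin(t),np.cos(t)]); return (P["xyz"]+d*(z-P["xyz"][2])/d[2]).round(4)
E
python3 - <<'E'
from h import *
P=camera_params("wrist"); im=cv2.imread("pics/w1.png")[:,:,::-1].copy()
g=im.max(2); k=(g<45).astype(np.uint8); k[:228]=0;k[263:]=0;k[:,:303]=0;k[:,347:]=0
n,l,s,c=cv2.connectedComponentsWithStats(k); print([(c[i].round(1),s[i]) for i in range(1,n) if s[i,4]>30])
o=blobs(im,(7,170,150),(18,255,255),(430,190,480,230)); r=blobs(im,(0,150,80),(6,255,255),(140,175,185,210)); print(o,r)
print("knob",wplane(P,327,241.5,.292)); print("trig",wplane(P,*o[0][0],.162)); print("post",wplane(P,*r[0][0],.0575),wplane(P,156,194,.085)); print("pin",wplane(P,263,191,.056))
E
```

```text
[(array([325.8, 241.8]), array([307, 228,  40,  33, 210], dtype=int32))]
[([455.1, 210.5], [440, 199, 27, 23, 368])] [([161.5, 191.8], [149, 184, 26, 17, 265])]
knob [0.549  0.0179 0.292 ]
trig [ 0.5641 -0.1181  0.162 ]
post [0.5199 0.2342 0.0575] [0.5218 0.2301 0.085 ]
pin [0.5375 0.0944 0.056 ]
```

I used the camera pose from after the arm had settled. I'll redo this with the pose recorded when the picture was taken.

Run:
```python
from h import *
print(camera_params("wrist")["xyz"])
P=camera_params("wrist"); P["xyz"]=np.array([0.61667577,0.03726764,0.52649231]);P["orientation"]=np.array([2.22475587,-1.92758225,-0.26246251])
print("knob",wplane(P,327,241.5,.292)); print("trig",wplane(P,455.1,210.5,.162)); print("post",wplane(P,161.5,191.8,.0575),wplane(P,156,194,.085)); print("pin",wplane(P,263,191,.056))
togo((.5487,.023,.30),7.3)
```

```text
[0.61506767 0.03240004 0.52585477]
knob [0.5509 0.0233 0.292 ]
trig [ 0.5666 -0.1122  0.162 ]
post [0.5215 0.2408 0.0575] [0.5233 0.2366 0.085 ]
pin [0.5395 0.1006 0.056 ]
t 2.08 pos [0.5484 0.0245 0.3655] yaw 8.0 tilt [-0.012 -0.008 -1.   ] j [ 0.21  0.27 -0.45  1.48  0.11  1.42 -1.68] F [-1.  -0.4 -0.6] w 70.0
rows xyz [0.02 0.05 1.64] turn 0.11
```

All three estimates now agree within 2 mm. I'll descend on the knob.

```bash
python3 -m jog '[60,0.01,0.03,0.5,0, 60,0.01,0.02,0.6,0, 60,0,0,0.5,0, 60,0,0,0.3,0, 60,0,0,0,0]' 40; python3 -c "
from h import *
togo((.549,.023,.281),7.3)"
```

```text
clock: 2.5
position: [0.5457, 0.0138, 0.2869]
ee_rot: [-3.132, -0.205, 0.019]
force: [-0.6, -0.2, -0.6]
width: 0.659
t 2.5 pos [0.5457 0.0138 0.2869] yaw 7.5 tilt [-0.012 -0.004 -1.   ] j [ 0.22  0.31 -0.45  1.63  0.13  1.25 -1.69] F [-0.6 -0.2 -0.6] w 60.5
rows xyz [ 0.11 -0.22  0.15] turn 0.03
```

```bash
python3 -m jog '[60,0.1,-0.22,0.12,0, 60,0,0,0,0, 60,0,0,0,0]'; python3 -c "
from h import *
togo((.549,.023,.281),7.3)"
```

```text
clock: 2.75
position: [0.5479, 0.0201, 0.2826]
ee_rot: [-3.134, -0.198, 0.02]
force: [-0.1, 0.5, 0.6]
width: 0.658
t 2.75 pos [0.5479 0.0201 0.2826] yaw 7.2 tilt [-0.012 -0.002 -1.   ] j [ 0.21  0.31 -0.45  1.63  0.14  1.24 -1.71] F [-0.1  0.5  0.6] w 60.4
rows xyz [ 0.04 -0.07  0.04] turn -0.01
```

Now a small correction, then close the jaws.

```bash
python3 -m jog '[60,0.04,-0.08,0.03,0, 25,0,0,0,0, 25,0,0,0,0, 25,0,0,0,0, 25,0,0,0,0, 25,0,0,0,0, 25,0,0,0,0, 25,0,0,0,0]' 40; python3 -c "
from h import *
togo((.549,.023,.281),7.3)"
```

```text
clock: 3.42
position: [0.5508, 0.0232, 0.2843]
ee_rot: [3.135, 0.198, -0.012]
force: [-0.2, 1.2, -0.6]
width: 0.293
t 3.42 pos [0.5508 0.0232 0.2843] yaw 7.2 tilt [-0.008 -0.    -1.   ] j [ 0.2   0.31 -0.45  1.63  0.14  1.24 -1.72] F [-0.2  1.2 -0.6] w 26.9
rows xyz [-0.04 -0.    0.08] turn -0.01
```

```bash
python3 -m jog '[10,0,0,0,0, 10,0,0,0,0, 10,0,0,0,0, 10,0,0,0,0]' 45; python3 -m jog '[10,0,0,-0.1,0, 10,0,0,-0.1,0]'; python3 -c "
from h import *
cv2.imwrite('pics/side2.png',get_image('side')[150:330,220:400,::-1])
togo((.549,.023,.281),7.3)"
```

```text
clock: 3.75
position: [0.5508, 0.0233, 0.2844]
ee_rot: [3.135, 0.197, -0.012]
force: [-0.1, -0.5, -0.8]
width: 0.286
clock: 3.92
position: [0.5507, 0.0232, 0.291]
ee_rot: [-3.135, -0.198, 0.014]
force: [3.4, -0.1, -7.9]
width: 0.286
t 3.97 pos [0.5507 0.0233 0.2917] yaw 7.2 tilt [-0.009 -0.001 -1.   ] j [ 0.2   0.31 -0.45  1.61  0.14  1.26 -1.72] F [ 1.8 -1.  -7.7] w 26.5
rows xyz [-0.04  0.    0.27] turn -0.01
```

The grip holds and the spring pull reads 7.9 N. The rod was at zero lift with z = 0.2844. I'll draw it up in small steps and watch the force.

```bash
for i in 1; do python3 -m jog '[10,0,0,-0.1,0, 10,0,0,-0.1,0]'; python3 -m jog '[10,0,0,-0.08,0]'; python3 -m jog '[10,0,0,-0.06,0]'; python3 -m jog '[10,0,0,-0.06,0]';python3 -m jog '[10,0,0,0,0]'; done | grep -E "pos|force"
```

```text
position: [0.5506, 0.0232, 0.298]
force: [6.5, 0.3, -16.3]
position: [0.5505, 0.0232, 0.3004]
force: [6.4, 0.6, -16.2]
position: [0.5505, 0.0232, 0.3019]
force: [6.4, 0.0, -15.9]
position: [0.5506, 0.0232, 0.3035]
force: [5.5, -0.2, -12.9]
position: [0.5506, 0.0233, 0.3034]
force: [1.9, -1.0, -6.6]
```

The force peaked at 16 N and then dropped to 6.6 N. That could be the sear catching, or it could be slip. I'll test it by lowering gently.

```bash
for i in 1; do python3 -m jog '[10,0,0,0,0, 10,0,0,0,0]'; python3 -m jog '[10,0,0,0.05,0]'; python3 -m jog '[10,0,0,0.05,0]';python3 -m jog '[10,0,0,0,0]'; done | grep -E "pos|force"; python3 -c "
from h import *
a=get_image('side')[205:300,280:360];b=get_image('scene')[205:285,290:385]
cv2.imwrite('pics/c.png',np.hstack([cv2.resize(a,(400,475),interpolation=2),cv2.resize(b,(400,475),interpolation=2)])[:,:,::-1])"
```

```text
position: [0.5506, 0.0233, 0.3031]
force: [2.3, -1.2, -7.8]
position: [0.5506, 0.0233, 0.3013]
force: [2.5, 0.6, -8.6]
position: [0.5506, 0.0233, 0.2991]
force: [2.5, -0.2, -8.2]
position: [0.5506, 0.0233, 0.2987]
force: [3.4, 0.7, -10.3]
```

View pics/c.png

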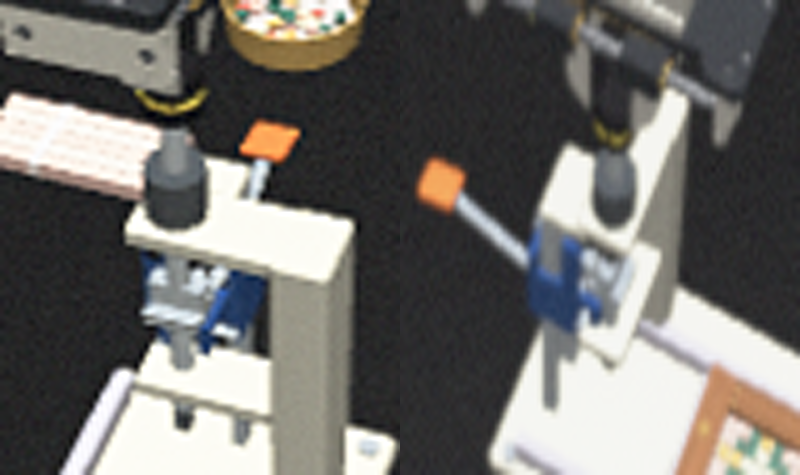

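The knob is up with the pull still at 8–10 N, so the sear has not caught and the peak was a motion transient. I'll keep raising it slowly and read the force at rest.

```bash
(python3 -m jog '[10,0,0,-0.07,0, 10,0,0,-0.07,0, 10,0,0,-0.03,0, 10,0,0,0,0, 10,0,0,0,0]'; for i in 1; do python3 -m jog '[10,0,0,-0.06,0, 10,0,0,0,0]';python3 -m jog '[10,0,0,-0.06,0, 10,0,0,0,0]'; python3 -m jog '[10,0,0,-0.06,0, 10,0,0,0,0]'; python3 -m jog '[10,0,0,-0.06,0, 10,0,0,0,0]'; done) | grep -E "pos|force"
```

```text
position: [0.5506, 0.0233, 0.3039]
force: [3.5, 0.0, -9.0]
position: [0.5506, 0.0233, 0.3062]
force: [3.5, 0.7, -7.7]
position: [0.5506, 0.0232, 0.3085]
force: [3.4, 0.1, -7.4]
position: [0.5506, 0.0233, 0.3108]
force: [3.0, 0.5, -8.4]
position: [0.5506, 0.0233, 0.3134]
force: [3.1, -1.6, -3.5]
```

```bash
(for i in 1 2 3 4; do python3 -m jog '[10,0,0,0,0]'; done;  python3 -m jog '[10,0,0,-0.06,0]'; python3 -m jog '[10,0,0,0,0]'; python3 -m jog '[10,0,0,0,0]'; python3 -m jog '[10,0,0,0,0]') | grep -E "pos|force"; python3 -c "
from cell import *
for i in range(6): get_image('side'); print(observe()['force'].round(1),end=' ')"
```

```text
position: [0.5506, 0.0233, 0.3137]
force: [3.3, -0.4, -8.8]
position: [0.5506, 0.0233, 0.3138]
force: [3.0, -0.5, -8.6]
position: [0.5506, 0.0232, 0.3138]
force: [3.1, -0.2, -8.2]
position: [0.5506, 0.0233, 0.3138]
force: [3.1, 0.1, -8.4]
position: [0.5506, 0.0232, 0.3157]
force: [4.8, 0.8, -11.5]
position: [0.5506, 0.0232, 0.3158]
force: [4.5, 1.1, -10.9]
position: [0.5506, 0.0232, 0.3156]
force: [4.8, 0.7, -10.8]
position: [0.5506, 0.0232, 0.3154]
force: [5.0, 0.4, -11.1]
[  4.2   0.6 -10.9] [  5.1   0.4 -12.2] [  4.3   0.4 -12.1] [  4.6   0.7 -11.5] [  4.4  -0.  -12. ] [  4.6   1.  -11.9]
```

The dip at 29 mm could be the sear snapping in. I'll test by lowering.

```bash
(for i in 1 ; do python3 -m jog '[10,0,0,0.04,0,10,0,0,0,0,10,0,0,0,0]';python3 -m jog '[10,0,0,0.04,0,10,0,0,0,0,10,0,0,0,0]'; python3 -m jog '[10,0,0,0.04,0,10,0,0,0,0,10,0,0,0,0]'; done) | grep -E "pos|force"
```

```text
position: [0.5506, 0.0232, 0.314]
force: [4.7, -1.4, -10.4]
position: [0.5506, 0.0232, 0.3139]
force: [3.1, 0.4, -10.1]
position: [0.5506, 0.0232, 0.3137]
force: [2.6, -0.8, -6.4]
```

```bash
(for i in 1 ; do python3 -m jog '[10,0,0,0.04,0,10,0,0,0,0,10,0,0,0,0]';python3 -m jog '[10,0,0,0.06,0,10,0,0,0,0,10,0,0,0,0]'; python3 -m jog '[10,0,0,0.06,0,10,0,0,0,0,10,0,0,0,0]'; done) | grep -E "pos|force"
```

```text
position: [0.5507, 0.0232, 0.3136]
force: [1.7, -0.8, -3.5]
position: [0.5507, 0.0233, 0.3136]
force: [1.8, -0.4, -4.1]
position: [0.5507, 0.0232, 0.3135]
force: [0.3, -1.3, -0.9]
```

The position stays at 0.3135 while the load goes to about 0, so the knob is resting on the sear at about 29 mm. One more small push down should turn the force positive.

```bash
(python3 -m jog '[10,0,0,0.06,0,10,0,0,0,0,10,0,0,0,0]';python3 -m jog '[10,0,0,0.06,0,10,0,0,0,0,10,0,0,0,0]') | grep -E "pos|force"
```

```text
position: [0.5508, 0.0233, 0.3134]
force: [0.5, -1.3, -1.0]
position: [0.5508, 0.0233, 0.3134]
force: [-0.8, -0.6, 0.7]
```

It's caught. Now release and lift clear.

```bash
python3 -m jog '[60,0,0,0,0, 60,0,0,0,0, 60,0,0,0,0, 60,0,0,0,0, 60,0,0,0,0, 60,0,0,0,0, 60,0,0,-0.4,0, 60,0,0,-0.6,0, 60,0,0,-0.6,0, 60,0,0,-0.4,0, 60,0,0,0,0]'
python3 - <<'E'
from h import *
import cv2
togo((.522,.2375,.18),-82.7)
A=camera_params("scene");B=camera_params("side")
a=get_image('side')[195:290,270:370];b=get_image('scene')[205:300,290:390]
cv2.imwrite('pics/d.png',np.hstack([cv2.resize(a,(400,380),interpolation=2),cv2.resize(b,(400,380),interpolation=2)])[:,:,::-1])
E
```

```text
clock: 9.95
position: [0.5504, 0.0242, 0.3922]
ee_rot: [-3.134, -0.199, 0.016]
force: [0.8, 0.5, -0.2]
width: 0.654
t 9.95 pos [0.5504 0.0242 0.3922] yaw 7.3 tilt [-0.01  -0.002 -1.   ] j [ 0.2   0.27 -0.45  1.43  0.11  1.48 -1.69] F [ 0.8  0.5 -0.2] w 60.0
rows xyz [ 0.03 -5.37  5.31] turn 15.00
```

View pics/d.png

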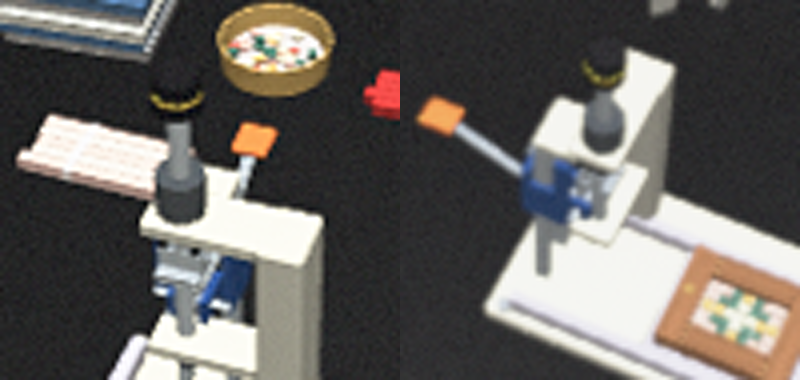

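The punch stays cocked with the knob clearly raised. Now I'll move above the post, testing the turn direction on the way.

```bash
python3 -m jog '[60,0,-0.6,0,0, 60,0,-0.9,0,0, 60,0,-0.95,0,0, 60,0,-0.95,0.2,0, 60,0,-0.95,0.2,0, 60,0,-0.8,0.3,0, 60,0,0,0,1, 60,0,0,0,1, 60,0,0,0,0]'; python3 -c "
from h import *
togo((.522,.2375,.18),-82.7)"
```

```text
clock: 10.8
position: [0.5184, 0.2333, 0.3456]
ee_rot: [3.13, -0.149, -0.047]
force: [-0.8, -0.4, 0.1]
width: 0.655
t 10.8 pos [0.5184 0.2333 0.3456] yaw -5.4 tilt [-0.03   0.009 -1.   ] j [-0.15  0.34 -0.5   1.46  0.15  1.42 -2.32] F [-0.8 -0.4  0.1] w 60.2
rows xyz [ 0.2  -0.15  4.13] turn 12.88
```

```bash
python3 -m jog '[60,0,0,0,-1, 60,0,0,0,-1, 60,0,0,0,-1, 60,0,0,0,-1, 60,0,0,0,-1, 60,0,0,0,-1, 60,0,0,0,-1, 60,0,0,0,-1, 60,0,0,0,-1, 60,0,0,0,-1, 60,0,0,0,-1, 60,0,0,0,-1, 60,0,0,0,-1, 60,0,0,0,-1, 60,0,0,0,-1, 60,0,0,0,-1, 60,0,0,0,-1, 60,0,0,0,0]'; python3 -c "
from h import *
togo((.522,.2375,.18),97.3)"
```

```text
clock: 12.3
position: [0.5162, 0.2186, 0.3276]
ee_rot: [-1.902, -2.467, 0.075]
force: [-0.1, -0.5, 0.1]
width: 0.652
t 12.3 pos [0.5162 0.2186 0.3276] yaw 104.7 tilt [-0.009 -0.054 -0.999] j [ 0.11  0.43 -0.89  1.47  0.32  1.45 -0.53] F [-0.1 -0.5  0.1] w 59.8
rows xyz [0.45 0.46 3.67] turn 1.24
```

```bash
python3 -m jog '[60,0.25,0.25,0.8,0.6, 60,0.2,0.2,0.9,0.6, 60,0,0,0.9,0, 60,0,0,0.8,0, 60,0,0,0,0]'; python3 -c "
from h import *
togo((.522,.2375,.082),97.3)"
```

```text
clock: 12.72
position: [0.5249, 0.2353, 0.1854]
ee_rot: [-2.075, -2.33, 0.073]
force: [-0.1, -1.9, -0.6]
width: 0.65
t 12.72 pos [0.5249 0.2353 0.1854] yaw 96.6 tilt [-0.015 -0.049 -0.999] j [ 0.03  0.55 -0.81  1.65  0.4   1.17 -0.77] F [-0.1 -1.9 -0.6] w 59.7
rows xyz [0.1  0.06 2.58] turn -0.11
```

```bash
python3 -m jog '[60,0.05,0.03,0.7,0, 60,0.05,0.03,0.7,0, 60,0,0,0.6,0, 60,0,0,0.4,0, 60,0,0,0,0]'; python3 -c "
from h import *
togo((.522,.2375,.082),97.3)"
```

```text
clock: 13.13
position: [0.5248, 0.2365, 0.0901]
ee_rot: [-2.085, -2.323, 0.07]
force: [0.2, -0.3, 0.8]
width: 0.651
t 13.13 pos [0.5248 0.2365 0.0901] yaw 96.2 tilt [-0.016 -0.046 -0.999] j [-0.01  0.65 -0.75  1.75  0.5   1.   -0.85] F [ 0.2 -0.3  0.8] w 59.7
rows xyz [ 0.04 -0.06  0.21] turn -0.18
```

```bash
python3 -m jog '[60,0.04,-0.06,0.15,0, 5,0,0,0,0, 5,0,0,0,0, 5,0,0,0,0, 5,0,0,0,0, 5,0,0,0,0, 5,0,0,0,0, 5,0,0,0,0, 5,0,0,0,0, 5,0,0,0,0]' 20
python3 - <<'E'
from h import *
togo((.522,.2375,.082),97.3)
p=observe()["position"]; togo(p+.08*np.array([.127,-.992,0]))
E
```

```text
clock: 13.97
position: [0.5262, 0.2397, 0.0925]
ee_rot: [-2.093, -2.323, 0.056]
force: [-0.9, 0.2, -0.6]
width: 0.074
t 13.97 pos [0.5262 0.2397 0.0925] yaw 96.0 tilt [-0.013 -0.036 -0.999] j [-0.01  0.64 -0.75  1.75  0.5   0.99 -0.86] F [-0.9  0.2 -0.6] w 6.8
rows xyz [-0.04 -0.1   0.27] turn -0.22
t 13.97 pos [0.5262 0.2397 0.0925] yaw 96.0 tilt [-0.013 -0.036 -0.999] j [-0.01  0.64 -0.75  1.75  0.5   0.99 -0.86] F [-0.9  0.2 -0.6] w 6.8
rows xyz [-2.    0.05  0.02]
```

The jaws closed to 6.8 mm, so they missed the post, which is 18 mm across. I'll look.

Run:
```python
from h import *
P=camera_params("wrist");print(P["xyz"],P["orientation"]); w=get_image("wrist"); a=get_image('side');b=get_image('scene')
for n,i in(("w",w),("a",a),("b",b)): cv2.imwrite(f"pics/e{n}.png",i[:,:,::-1])
print(blobs(w,(0,150,80),(6,255,255),(0,0,640,480),30))
A=a[270:400,220:350];B=b[240:330,350:440]
cv2.imwrite('pics/e.png',np.hstack([cv2.resize(A,(400,400),interpolation=2),cv2.resize(B,(400,400),interpolation=2)])[:,:,::-1])
```

```text
[0.52475092 0.30743494 0.25268878] [ 2.87562827  0.15651614 -0.03198108]
[([340.6, 2.1], [304, 0, 104, 8, 419]), ([313.4, 262.2], [295, 236, 32, 59, 1208])]
```

View pics/e.png

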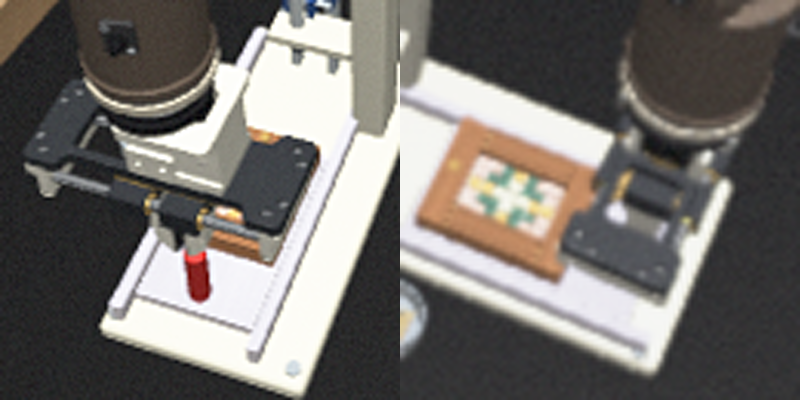

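The fingers appear to be at or around the post's top, so I'll check the wrist view close up.

Run:
```python
import cv2
i=cv2.imread("pics/ew.png"); cv2.imwrite("pics/ew2.png",cv2.resize(i[180:400,200:440],None,fx=2.5,fy=2.5,interpolation=2))
```

```text
(no output)
```

View pics/ew2.png

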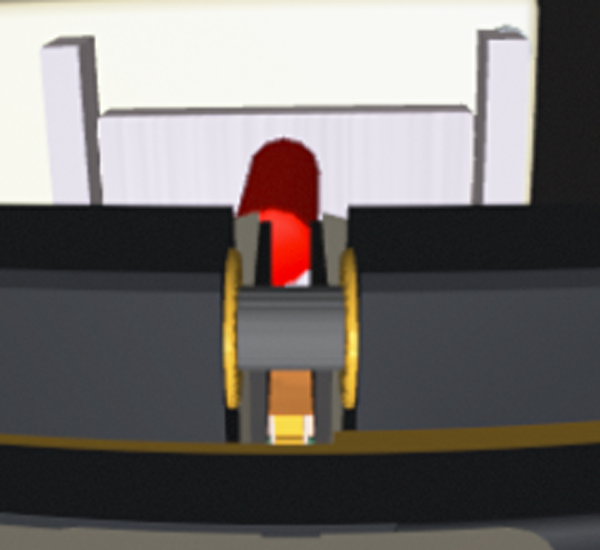

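```bash
python3 - <<'E'
from h import *
P=camera_params("wrist"); P["xyz"]=np.array([0.52475092,0.30743494,0.25268878]);P["orientation"]=np.array([2.87562827,0.15651614,-0.03198108])
for z,c in((.085,(278,210)),(.085,(280,246)),(.085,(295,284)),(.03,(285,138)),(.03,(468,108)),(.03,(103,110))): print(z,wplane(P,200+c[0]/2.5-.3,180+c[1]/2.5-.3,z))
s=observe(); M=R.from_rotvec(s["ee_rot"]).as_matrix()
for d in(.006,.025): print(d,(s["position"]+M[:,2]*d).round(4))
E
python3 -m jog '[5,0,0,0,0,5,0,0,0,0]'
```

```text
0.085 [0.5226 0.2472 0.085 ]
0.085 [0.5237 0.2399 0.085 ]
0.085 [0.5275 0.2322 0.085 ]
0.03 [0.5217 0.2465 0.03  ]
0.03 [0.566  0.2593 0.03  ]
0.03 [0.4754 0.2486 0.03  ]
0.006 [0.5259 0.2395 0.0863]
0.025 [0.5253 0.2392 0.0673]
clock: 14.28
position: [0.5261, 0.2396, 0.0922]
ee_rot: [-2.092, -2.323, 0.057]
force: [0.1, 0.3, 0.1]
width: 0.055
```

The post centre measures (0.524, 0.240), right under the jaws. By the ray through the tips, they are only just at the post's top, so the closed fingers don't reach as far ahead of the TCP as I had assumed. I'll reopen, go about 25 mm lower and grip again.

```bash
python3 -m jog '[55,0,0,0,0, 55,0,0,0,0, 55,0,0,0,0, 55,0,0,0,0, 55,0,0,0,0, 55,0,0,0,0, 55,0,0,0.2,0, 55,0,0,0.2,0, 55,0,0,0.2,0, 55,0,0,0,0]'
python3 - <<'E'
from h import *
togo((.5237,.239,.066),97.3)
E
```

```text
clock: 15.12
position: [0.5251, 0.239, 0.0656]
ee_rot: [-2.093, -2.323, 0.057]
force: [-1.3, -0.8, 0.1]
width: 0.599
t 15.12 pos [0.5251 0.239  0.0656] yaw 96.0 tilt [-0.013 -0.037 -0.999] j [-0.03  0.67 -0.73  1.78  0.53  0.94 -0.88] F [-1.3 -0.8  0.1] w 55.0
rows xyz [ 0.   -0.03 -0.01] turn -0.22
```

```bash
python3 -m jog '[5,0,0,0,0, 5,0,0,0,0, 5,0,0,0,0, 5,0,0,0,0, 5,0,0,0,0, 5,0,0,0,0, 5,0,0,0,0, 5,0,0,0,0, 5,0,0,0,0]' 25
python3 - <<'E'
from h import *
p=observe()["position"]; togo(p+.08*np.array([.127,-.992,0]))
E
```

```text
clock: 15.87
position: [0.5221, 0.2387, 0.0645]
ee_rot: [-2.089, -2.322, 0.064]
force: [-1.0, 0.5, -1.6]
width: 0.186
t 15.87 pos [0.5221 0.2387 0.0645] yaw 96.1 tilt [-0.015 -0.042 -0.999] j [-0.03  0.67 -0.73  1.78  0.53  0.95 -0.88] F [-1.   0.5 -1.6] w 17.1
rows xyz [-2.    0.04  0.03]
```

It's gripped at 17.1 mm. Now I'll slide the cradle toward home, slowing near the stop.

```bash
python3 -m jog '[5,-0.1,0,0,0, 5,-0.2,0,0,0, 5,-0.25,0.01,0,0, 5,-0.25,0.01,0,0, 5,-0.25,0.01,0,0, 5,-0.2,0,0,0, 5,-0.15,0,0,0,  5,-0.1,0,0,0]'
python3 - <<'E'
from h import *
togo(np.array([.5221,.2387,.0645])+.08*np.array([.127,-.992,0]))
E
```

```text
clock: 16.53
position: [0.5301, 0.175, 0.0646]
ee_rot: [-2.086, -2.321, 0.06]
force: [0.6, 3.0, -5.6]
width: 0.189
t 16.53 pos [0.5301 0.175  0.0646] yaw 96.1 tilt [-0.011 -0.042 -0.999] j [ 0.09  0.65 -0.74  1.82  0.53  0.92 -0.78] F [ 0.6  3.  -5.6] w 17.3
rows xyz [-0.4   0.01  0.01]
```

```bash
for k in 1; do python3 -m jog '[5,-0.15,0,0,0, 5,-0.15,0,0,0, 5,-0.05,0,0,0]'; python3 -m jog '[5,-0.08,0,0,0, 5,0,0,0,0]'; python3 -m jog '[5,-0.08,0,0,0, 5,0,0,0,0]'; done | grep -E "pos|force"
```

```text
position: [0.5321, 0.16, 0.0647]
force: [-0.4, 11.6, -10.8]
position: [0.532, 0.1604, 0.0646]
force: [2.2, -2.8, -4.2]
position: [0.532, 0.1604, 0.0646]
force: [2.1, -1.4, -5.1]
```

```bash
(python3 -m jog '[5,-0.2,0,0,0]'; python3 -m jog '[5,-0.2,0,0,0]'; python3 -m jog '[5,-0.2,0,0,0]'; python3 -m jog '[5,0,0,0,0]')| grep -E "pos|force"
python3 - <<'E'
from h import *
a=get_image('side')[215:345,250:380];b=get_image('scene')[205:305,290:420]
cv2.imwrite('pics/f.png',np.hstack([cv2.resize(a,(400,400),interpolation=2),cv2.resize(b,(400,308),interpolation=2) if 0 else cv2.resize(b,(400,400),interpolation=2)])[:,:,::-1])
E
```

```text
position: [0.5323, 0.1585, 0.0651]
force: [-3.7, 29.1, -12.3]
position: [0.5325, 0.1573, 0.0654]
force: [-0.8, 24.1, -17.9]
position: [0.5326, 0.1564, 0.0657]
force: [-0.9, 23.8, -17.3]
position: [0.5325, 0.1573, 0.0655]
force: [2.2, -4.0, -5.8]
```

View pics/f.png

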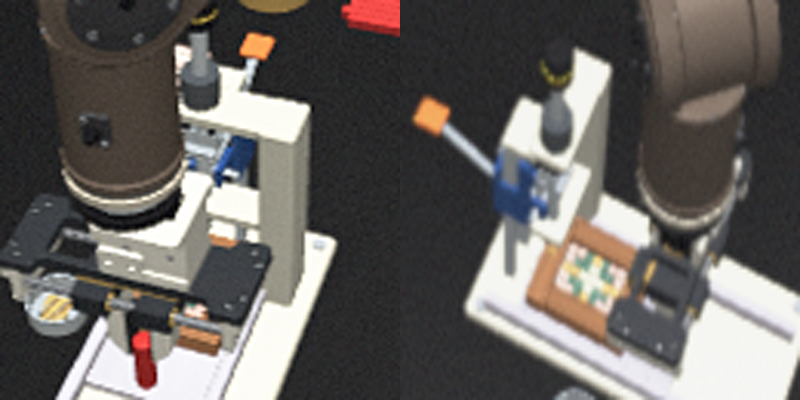

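It resists with 24–29 N, so the cradle is against its stop, and the knob is still up. I'll release, rise and measure the post and pin positions.

```bash
python3 -m jog '[45,0,0,0,0, 45,0,0,0,0, 45,0,0,0,0, 45,0,0,0,0, 45,0,0,0,0, 45,0,0,-0.4,0, 45,0,0,-0.7,0, 30,0,0,-0.8,0, 10,0,0,-0.9,0, 0,0,0,-0.9,0, 0,0,0,-0.9,0, 0,0,0,-0.6,0, 0,0,0,0,0, 0,0,0,0,0]'
python3 - <<'E'
from h import *
togo((.566,-.111,.26),97.3)
P=camera_params("wrist"); w=get_image("wrist"); a=get_image("side"); b=get_image("scene"); S=camera_params("side"); C=camera_params("scene")
for n,i in(("w",w),("a",a),("b",b)): cv2.imwrite(f"pics/g{n}.png",i[:,:,::-1])
r=blobs(w,(0,150,80),(6,255,255),(0,0,640,480),60); print(r); 
for q in r: print(wplane(P,*q[0],.0575))
for im,Q,bx in((a,S,(250,260,360,400)),(b,C,(330,230,440,330))):
    q=blobs(im,(0,150,80),(6,255,255),bx,15); print(q,[plane(Q,*x[0],.0575).round(4) for x in q])
E
```

```text
clock: 18.72
position: [0.5405, 0.144, 0.2848]
ee_rot: [-2.058, -2.32, 0.02]
force: [0.2, 0.0, -0.8]
width: 0.036
t 18.72 pos [0.5405 0.144  0.2848] yaw 96.8 tilt [ 0.021 -0.036 -0.999] j [ 0.27  0.44 -0.88  1.56  0.31  1.33 -0.52] F [ 0.2  0.  -0.8] w 3.3
rows xyz [-6.42 -0.11  0.49] turn -0.08
[([623.4, 33.3], [607, 31, 33, 6, 63]), ([317.5, 193.3], [309, 183, 17, 21, 268])]
[0.9106 0.4405 0.0575]
[0.5321 0.159  0.0575]
[([296.8, 330.9], [294, 322, 7, 19, 104])] [array([0.5327, 0.1596, 0.0575])]
[([379.3, 283.1], [378, 279, 4, 10, 28])] [array([0.5311, 0.1592, 0.0575])]
```

The post moved 80 mm to (0.532, 0.159) in all three views. Since 80 mm is the largest possible starting gap, the cradle is home. Now over the knob to the trigger.

```bash
python3 -m jog '[0,0,0,-0.9,0, 0,0,0,-0.9,0, 0,0,0,-0.8,0, 0,-0.5,0,-0.1,0, 0,-0.9,0,0,0, 0,-0.95,0,0,0, 0,-0.95,0,0,0, 0,-0.95,0,0,0, 0,-0.95,0,0,0, 0,-0.8,0,0,0, 0,-0.4,0,0,0, 0,0,0,0,0, 0,0,0,0,0]'
python3 - <<'E'
from h import *
togo((.566,-.111,.21),97.3)
E
```

```text
clock: 19.95
position: [0.57, -0.1262, 0.3675]
ee_rot: [-2.031, -2.307, 0.065]
force: [-0.4, 0.4, 0.8]
width: 0.006
t 19.95 pos [ 0.57   -0.1262  0.3675] yaw 97.2 tilt [ 0.022 -0.076 -0.997] j [ 0.65  0.46 -0.83  1.31  0.31  1.59 -0.02] F [-0.4  0.4  0.8] w 0.5
rows xyz [0.3  0.25 3.94] turn -0.01
```

```bash
python3 -m jog '[0,0.15,0.12,0.7,0, 0,0.15,0.12,0.8,0, 0,0,0,0.8,0, 0,0,0,0.8,0, 0,0,0,0.5,0, 0,0,0,0,0, 0,0,0,0,0]'
python3 - <<'E'
from h import *
togo((.566,-.111,.18),97.3)
E
```

```text
clock: 20.53
position: [0.5636, -0.1007, 0.2142]
ee_rot: [-2.014, -2.312, 0.065]
force: [0.3, -0.3, 0.6]
width: 0.007
t 20.53 pos [ 0.5636 -0.1007  0.2142] yaw 97.8 tilt [ 0.028 -0.081 -0.996] j [ 0.63  0.54 -0.81  1.59  0.37  1.27 -0.12] F [ 0.3 -0.3  0.6] w 0.7
rows xyz [-0.29  0.09  0.84] turn 0.09
```

```bash
python3 -m jog '[0,-0.32,0.08,0.1,0, 0,0,0,0.2,0, 0,0,0,0,0, 0,0,0,0,0]'; (for i in 1 2 ; do python3 -m jog '[0,0,0,0.15,0, 0,0,0,0,0]'; done)|grep -E "pos|force" ; python3 -c "
from h import *
togo((.566,-.111,.13),97.3)"
```

```text
clock: 20.87
position: [0.5702, -0.1122, 0.2042]
ee_rot: [-2.014, -2.317, 0.061]
force: [0.1, 0.2, -0.2]
width: 0.007
position: [0.5705, -0.1123, 0.199]
force: [-0.5, 0.2, -1.0]
position: [0.5703, -0.1121, 0.193]
force: [-0.1, -0.0, -0.3]
t 21.2 pos [ 0.5703 -0.1121  0.193 ] yaw 97.9 tilt [ 0.026 -0.073 -0.997] j [ 0.63  0.56 -0.8   1.6   0.39  1.23 -0.11] F [-0.1 -0.  -0.3] w 0.6
rows xyz [0.   0.01 1.58] turn 0.10
```

```bash
(for i in 1 ; do python3 -m jog '[0,0,0,0.15,0, 0,0,0,0.15,0, 0,0,0,0,0]'; python3 -m jog '[0,0,0,0.15,0, 0,0,0,0,0]';python3 -m jog '[0,0,0,0.15,0, 0,0,0,0,0]';python3 -m jog '[0,0,0,0.15,0, 0,0,0,0,0]';python3 -m jog '[0,0,0,0.15,0, 0,0,0,0,0]'; done)|grep -E "pos|force"
```

```text
position: [0.5694, -0.1117, 0.1801]
force: [0.1, -0.3, -0.1]
position: [0.5686, -0.1116, 0.1731]
force: [-0.7, -0.5, -0.1]
position: [0.568, -0.1115, 0.1663]
force: [-0.8, -1.2, -0.8]
position: [0.5675, -0.1114, 0.1597]
force: [-1.0, 0.3, -0.6]
position: [0.5676, -0.1119, 0.1534]
force: [0.6, 0.4, 0.8]
```

Run:
```python
from h import *
a=get_image("side"); b=get_image("scene"); g=cv2.imread("pics/ga.png")[:,:,::-1].copy(); h=cv2.imread("pics/gb.png")[:,:,::-1].copy()
for im in(g,a): print("side",blobs(im,(6,150,120),(18,255,255),(315,200,360,260),4), "band",blobs(im,(19,120,90),(32,255,255),(300,190,330,250),4))
for im in(h,b): print("scene",blobs(im,(6,150,120),(18,255,255),(285,215,320,255),4))
A=a[195:325,270:400];B=b[205:305,270:370]
cv2.imwrite('pics/i.png',np.hstack([cv2.resize(A,(400,400),interpolation=2),cv2.resize(B,(400,400),interpolation=2)])[:,:,::-1])
```

```text
side [([336.2, 229.6], [334, 226, 6, 9, 27])] band [([326.6, 204.6], [324, 198, 6, 15, 44]), ([301.0, 233.5], [300, 233, 3, 2, 4])]
side [([334.0, 232.6], [328, 229, 12, 7, 34])] band [([317.2, 194.7], [315, 194, 5, 3, 9]), ([322.9, 205.7], [317, 205, 13, 3, 18]), ([313.1, 220.6], [308, 219, 12, 4, 21])]
scene [([299.8, 233.3], [295, 229, 11, 10, 67])]
scene [([303.6, 234.2], [303, 233, 2, 3, 5]), ([301.0, 238.2], [300, 238, 3, 2, 4])]
```

View pics/i.png

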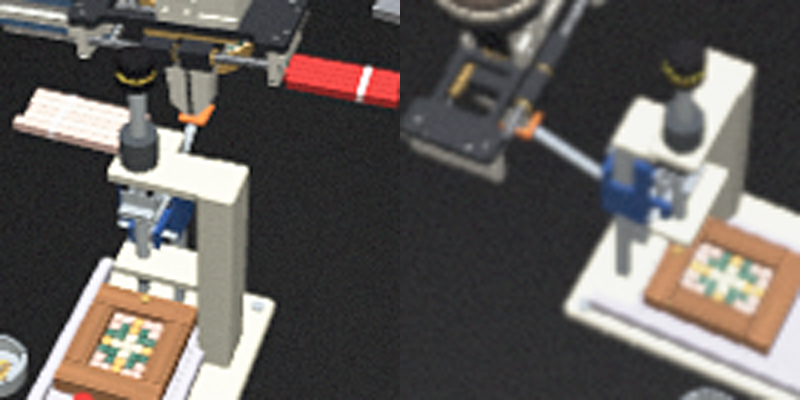

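The fingertips rest on the orange pad near (195,115), the knob is still up and the frame is under the punch. I'll press on.

```bash
(for i in 1 ; do python3 -m jog '[0,0,0,0.15,0, 0,0,0,0,0]'; python3 -m jog '[0,0,0,0.15,0, 0,0,0,0,0]';python3 -m jog '[0,0,0,0.15,0, 0,0,0,0,0]';python3 -m jog '[0,0,0,0.15,0, 0,0,0,0,0]'; done)|grep -E "pos|force"
python3 - <<'E'
from h import *
a=get_image("side"); print("side",blobs(a,(6,150,120),(18,255,255),(315,200,360,260),4), "band",blobs(a,(19,120,90),(32,255,255),(300,190,330,250),4))
E
```

```text
position: [0.5677, -0.1114, 0.1482]
force: [-0.1, 0.2, -0.1]
position: [0.5674, -0.1111, 0.1418]
force: [0.4, -0.7, 0.7]
position: [0.567, -0.111, 0.1352]
force: [-0.6, -0.3, 1.7]
position: [0.5667, -0.1108, 0.1286]
force: [-0.2, 0.1, 1.1]
side [([335.6, 239.4], [331, 237, 9, 5, 18])] band [([317.2, 202.4], [315, 202, 5, 2, 9]), ([322.9, 213.5], [317, 213, 13, 2, 17]), ([314.5, 229.9], [308, 227, 14, 6, 23])]
```

The knob band went from row 220.6 back to 229.9, where it was when the punch was down, so it has fired. I'll retract and check.

```bash
python3 -m jog '[0,0,0,-0.3,0, 0,0,0,-0.5,0, 0,0,0,-0.8,0, 0,-0.3,0,-0.9,0, 0,-0.5,0,-0.8,0, 0,-0.5,0,-0.8,0, 0,-0.5,0,-0.5,0, 0,0,0,0,0, 0,0,0,0,0,0,0,0,0,0]'
python3 - <<'E'
from h import *
togo((.566,-.111,.13))
a=get_image("side"); b=get_image("scene")
f=cv2.imread("pics/side0.png")[:,:,::-1].copy(); h=cv2.imread("pics/scene0.png")[:,:,::-1].copy()
for im in(f,a): print("side",blobs(im,(6,150,120),(18,255,255),(315,200,360,260),4), "band",blobs(im,(19,120,90),(32,255,255),(300,222,326,250),4))
for im in(h,b): print("scene",blobs(im,(6,150,120),(18,255,255),(285,215,320,255),4))
for im,Q,bx in((a,camera_params("side"),(250,260,360,400)),(b,camera_params("scene"),(330,230,440,330))):
    q=blobs(im,(0,150,80),(6,255,255),bx,15); print([plane(Q,*x[0],.0575).round(4) for x in q])
cv2.imwrite('pics/k.png',np.hstack([cv2.resize(a[210:370,250:390],(400,457),interpolation=2),cv2.resize(b[205:345,285:410],(400,457),interpolation=2)])[:,:,::-1])
E
```

```text
clock: 23.77
position: [0.5894, -0.1839, 0.3267]
ee_rot: [-2.009, -2.326, 0.05]
force: [-0.4, 1.1, -0.2]
width: 0.004
t 23.77 pos [ 0.5894 -0.1839  0.3267] yaw 98.3 tilt [ 0.03  -0.069 -0.997] j [ 0.7   0.53 -0.81  1.31  0.35  1.53  0.07] F [-0.4  1.1 -0.2] w 0.4
rows xyz [1.74 0.03 4.98] 
side [([333.2, 229.6], [328, 226, 12, 9, 74])] band [([314.2, 230.0], [308, 228, 14, 5, 22])]
side [([333.3, 229.5], [328, 226, 12, 9, 75])] band [([314.2, 230.0], [308, 227, 13, 6, 22])]
scene [([299.8, 233.3], [295, 229, 11, 10, 69])]
scene [([299.7, 233.3], [295, 229, 11, 10, 68])]
[array([0.5327, 0.1596, 0.0575])]
[array([0.5311, 0.1592, 0.0575])]
```

View pics/k.png

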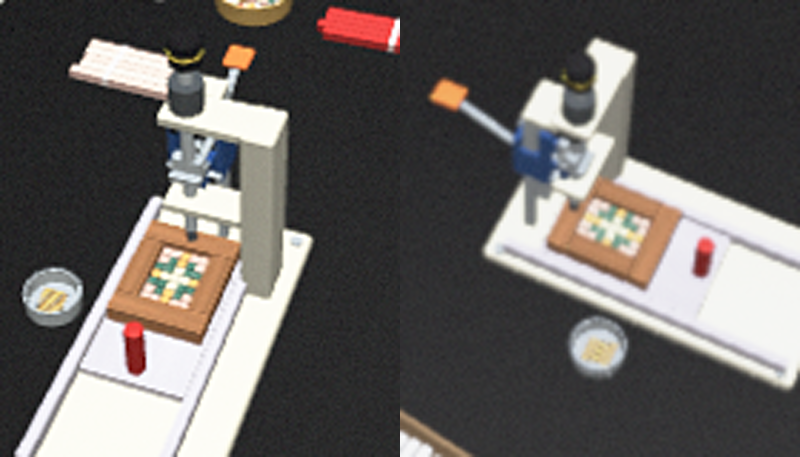

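The punch is down at the wooden rail, the knob and trigger are back at their starting pixels, and the cradle is home. The gripper is clear of everything, so I'm handing in.

```bash
python3 -c "
from cell import *
print(sign_off())"
```

```text
the job is handed in; nothing more can be done
None
```

The pin looks set and the job is handed in at about 24 s of the 72 s allowed; sign-off gave no verdict.

**What I did:** I drew the knob up about 29 mm until the sear caught, and confirmed it because the load fell to zero when I let the knob down. I then released it, slid the cradle 80 mm by its post to its stop, and pressed the trigger until the punch fired.

**Last checks:**
- **Punch and trigger:** both cameras show the trigger within 0.1 px of where it started. The side camera shows the knob band back at its starting row.
- **Cradle:** it did not move when the punch fired. The post is at (0.532, 0.159), 80 mm from its start, which is the largest starting gap given.
- **Robot:** the arm is clear of everything and reads about zero force.

**What disagreed or is less certain:**
- **Pin depth:** the punch tip hides the pin, so I judged it from the punch being fully down, not by measuring it.
- **First grip on the post:** the jaws closed on nothing because the fingertips reach less far than I took them to. I went 25 mm lower and gripped it.
- **Force at the stop:** I pressed the cradle to about 29 N to be sure it was home, and the pads slid about 3 mm along the post.
- **Buffer:** I had no direct reading. The knob was drawn about 2 mm above where it rests on the sear and the pull stayed near 12 N, so it should not have been strained.
- **Bystanders:** I saw no sign that any had moved, but did not measure them at the end.

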